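Jack up the radio set and hold it

TASK

Stand the small blue jack on the narrow wooden plinth in front of the tilting radio set, in line with the plinth, handle away from the set, with its saddle squarely under the yellow-marked lift pad, and let go of it. Give the red handle one trial pump, fully down so that the set lifts and then all the way back up so that the set rests again. Then push the handle fully down once more and finish while still holding it down, the set lifted by the jack alone; do not push on the set with the robot, and leave the other things on the bench where they are.

Things in the scene. Friction and masses are not known exactly. Their poses are not given: they have to be found in the camera images.
- jack: Loose blue lever jack, 0.75 kg. Origin on the underside of its base, x towards the saddle end, z up. Base plate 175 long (x -90 to +85) x 56 wide x 10 high. On it a block to grip across y: x -40 to +20, 36 wide, z 10 to 50. Handle pivot at x +12, z 56; from it the 12-thick handle runs towards -x, rising over the block (top at z 82 at x -43 when up). Saddle column at x +60.
- saddle_top (a point): Centre of the top of the jack's round steel saddle, 30 across, at x +60, y 0 in the jack's frame; 60 above the jack's underside with the handle up. It rises straight up 22 for the full handle stroke (in proportion to the handle angle).
- handle_grip (a point): Centre of the red cross bar at the handle's end: rod 16 thick, 56 long, along the jack's y, 100 from the pivot. In the jack's frame x -82, z 90 when up, x -88, z 56 fully down (an arc round the pivot). Pushed down from above: 1 to 2 N of spring, 8 to 13 N in all once the set is being lifted. Springs back up when let go.
- jack_handle (a joint): Angle of the jack's handle, rad: 0 up (rest), 0.35 fully down (a stop).
- cradle: Fixed cradle carrying the radio set. Origin on the bench straight below the lift pad; x from plinth to set, z up. Wooden plinth 190 long (x -155 to +35), 66 wide, top at z 30. In place, the jack's origin is at x -60, y 0, z 30, its x along the cradle's x. The set's front is at x +35 (grab handles at y +-107 and knobs out to x +10), its top at z 170.
- radio: Olive radio set, 245 deep x 230 wide x 105 high, about 3 kg, hinged at its rear lower edge (origin on the hinge, at x 280, z 60 in the cradle's frame), so its front can be lifted. A steel bracket, 44 wide, 8 thick, stands out 55 from the middle of its front over the plinth (cradle x -20 to +35, z 100 to 108).
- lift_pad (a point): Lift point: centre of the bracket's underside, 100 above the bench while the set rests (10 above the saddle of a jack on the plinth, handle up). Straight above it, on the bracket's top, is a yellow disc 34 across with a black centre. Rises 12 when the handle is fully down.
- speaker: Bystander: grey speaker box 75 x 85 x 95 high, origin under its centre.
- morse_key: Bystander: telegraph key with black base 110 x 70, 45 high, origin under its centre.
- fist_mic: Bystander: black hand microphone 95 x 55 x 32 high, origin under its centre.
- screwdriver: Bystander: screwdriver lying flat, about 200 long.
- mug: Bystander: white mug, 76 across, 90 high, origin under its centre.
- fuse_jar: Bystander: jar 52 across, 75 high, origin under its centre.
Mind the look-alikes: they are no part of the job. There is more than one size of the jack; the job needs the larger.

How it is judged:
By the outcome, as a careful person would: the job done as asked, in the order asked, and still so for the second after the job is handed in, while the arm keeps its last pose, push and grip.
It also fails if it takes over 61 s, if anything falls off the work surface, if the arm or the gripper's body presses on something with over 40 N, if the wrist force passes 120 N, or if a joint passes its speed limit or range.

ROBOT

A 7-joint arm with a two-finger parallel gripper is mounted at the origin on the work surface. World frame = base frame: x ahead of the robot, y to its left, z up, the work surface at z = 0. Lengths are in m, angles in rad, forces in N, time in s.
With the tool pointing down it reaches from about 0.425 to 0.925 m from the base axis. Payload 6.8 kg.
Tool frame: the origin (TCP) lies on the centre line of the jaws, within the pads' length; the fingertips stand 14 mm ahead of it and the grasp point (between the pads) lies 5 mm behind it (r.nose_length is the distance from the TCP to the fingertips, in m); z points along the fingers, y is the direction in which the jaws open and shut (so a half turn about z gives the same grasp; the last joint's range is limited). The gripper opens to 85 mm and grips with 20 to 120 N. Pads are 22 mm wide; open, the fingers measure 114 mm over their backs; the gripper's body (76 mm by 85 mm) begins 54 mm behind the grasp point. The pads swing forward as they close: fully open they stand 13 mm farther back than shut.
Start: joints at [1.042, 0.477, 0.022, 1.555, -0.011, 1.109, -0.083], TCP at [0.276, -0.616, 0.245] pointing down, gripper open.
Joint ranges: [-2.96, 2.96], [-0.34, 2.1], [-1.41, 1.46], [0.24, 2.44], [-1.37, 4.51], [0.17, 1.92], [-2.96, 2.96]. Speed limits (rad/s): [2.39, 2.39, 3.14, 3.14, 3.14, 3.14, 3.14].

INTERFACE

Orientations are given as a rotation vector (axis times angle).
In Python, from bench import r, imaging, look_for, outline_of gives the robot as it stands. The module is installed in compiled form; this text tells all that it offers.
- The arm moves only by the tool carry_out, never from a script. Its arguments are lists of equal length, an entry for each row: "offset": the shift along the tool's x, y, z as a fraction of full scale, a list of three; "turn": the turn, a rotation vector about the tool's x, y, z as a fraction of full scale, a list of three. A call has 1 to 8 rows; each row is the pose to reach, as a shift and turn from the pose commanded when the call began, along the tool's axes at that moment; what a row does not reach only later rows make up. Full scale, the value 1, is 0.5 m for a shift and 1.5 rad for a turn. A row lasts 1/10 s, in which the tool goes at most 50 mm and 8.59 degrees, less where a joint would pass 70% of its speed; a pose out of reach is approached as far as the arm can. A call with a number of a shift or a turn outside -1 to 1 is refused whole. A call with a gripper value outside its range is refused whole. "hand" is the closure, from 0 (fully open) to 1 (shut), set as the call begins (left out, the last holds). The fingers move at their own pace and stop on an object; "force" is the grip in N (left out, the last holds). Time passes only in rows, so rows that repeat a pose let the fingers close. It gives the time, the measured TCP pose, the force and the opening at its end, in the units of the state.
- r.get_obs(): the state, without advancing time (a new reading comes with each control period).
- imaging.grab_frame(name): name is "scene" or "top" or "wrist"; returns a dict with "pixels" (400x640x3 uint8, red, green, blue), "fx", "fy", "cx", "cy" (pixels), "k1" (the pictures are not rectified: a ray, as slopes to the right and down, at radius r is drawn at 1 + k1 r^2 times it, then the intrinsics apply), "R" (3x3) and "t" (3): a world point X has camera coordinates R X + t. Camera axes: x right, y down, z forward; pixel columns grow to the right and rows downward; lengths in m; the calibration is good to about 2 mm. A picture is of the moment at which its call begins. There is no depth.
- r.hand_in(): hands the job in, once; it reports no verdict.
Trained networks look in the newest picture that a camera, given by its name, has taken for a name from the list of things; names that differ only in an ending like _2 or _b are one class to them, and where a whole thing is asked for, a point or a joint stands for the part that bears it (a point fixed in the world has none). Each returns a list of dicts, best first, with "score" (0 to 1); they miss things now and then, are a little off and sometimes report something else, mostly with a low value. They report only what shows in the picture. A call takes as long as a camera call. They do not tell look-alikes from the thing itself.
- look_for(query, camera): "xyz" ([x, y, z] in m, in the coordinates of the camera as it stood for that picture, good to about 4 mm: the middle of the surface that is visible of it).
- outline_of(query, camera): "region" (400x640 bool, what is visible of it).
The state is a dict: "clock": time; "joints": joint angles; "qvel": joint speeds; "tau": joint torques, N m; "tcp_pos": TCP position; "orientation": TCP orientation; "contact_force": force on the tool from outside, world axes, zero at the start; "moment": the same for the moment, N m; "grip_width": finger opening in m.
Only numpy, scipy, OpenCV 4.12 (cv2) and the standard library are available. Lean on these libraries where they do the work, as an engineer would, in place of code of your own. Each camera call takes 0.05 s, during which the arm holds its last target. There are 200 camera calls.

## Working session

There is one attempt and no reset: what is moved stays moved. The work goes in short steps, Python scripts to look and compute and a tool call to move; the robot and the scene stay as the last step left them, time stands still between calls to the robot, and variables do not carry over. Pictures are saved under pics/ and viewed, about 8 in all and at most 12, crops included, and the job is handed in when it is done.

Besides the shell and the picture viewer there is one more tool, called after "Call:" as name(argument=value, ...) on one line, values as JSON. carry_out: Moves the arm, as the interface text tells. Shift numbers are shares of 0.5 m and turn numbers shares of 1.5 rad, none past 1 either way. Its arguments: {"type":"object","properties":{"offset":{"type":"array","items":{"type":"array","items":{"type":"number","minimum":-1,"maximum":1}}},"turn":{"type":"array","items":{"type":"array","items":{"type":"number","minimum":-1,"maximum":1}}},"hand":{"type":"number"},"force":{"type":"number"}},"required":["offset","turn"]}

```bash
mkdir -p pics
cat > h.py <<'E'
import numpy as np, cv2
from scipy.spatial.transform import Rotation as Ro
from bench import r, imaging, look_for, outline_of
def world(f,p): return f["R"].T@(np.array(p)-f["t"])
def ray(f,uv):
    K=np.array([[f["fx"],0,f["cx"]],[0,f["fy"],f["cy"]],[0,0,1.]])
    # drawn = s*(1+k1 r^2)
    p=cv2.undistortPoints(np.array([[uv]],float),K,np.array([f["k1"],0,0,0,0.]))[0,0]
    d=f["R"].T@np.array([p[0],p[1],1]); o=-f["R"].T@f["t"]; return o,d
def atz(f,uv,z):
    o,d=ray(f,uv); return o+d*(z-o[2])/d[2]
def proj(f,X):
    c=f["R"]@np.array(X)+f["t"]; a=c[:2]/c[2]; s=1+f["k1"]*(a@a)
    return np.array([f["fx"]*a[0]*s+f["cx"],f["fy"]*a[1]*s+f["cy"]])
def save(f,n,crop=None,k=1):
    im=f["pixels"][:,:,::-1]
    if crop: im=im[crop[1]:crop[3],crop[0]:crop[2]]
    cv2.imwrite("pics/"+n,cv2.resize(im,None,fx=k,fy=k,interpolation=cv2.INTER_CUBIC))
def state():
    o=r.get_obs(); print({k:np.round(o[k],4).tolist() for k in ["clock","joints","tcp_pos","orientation","contact_force","grip_width"]}); return o
E
python3 - <<'E'
from h import *
state()
fs={}
for c in ["scene","top"]:
    f=imaging.grab_frame(c); fs[c]=f
    print(c,"cam at",np.round(-f["R"].T@f["t"],3))
    for q in ["jack","saddle_top","handle_grip","lift_pad","radio","cradle","speaker","morse_key","fist_mic","screwdriver","mug","fuse_jar"]:
        for d in look_for(q,c)[:3]:
            w=world(f,d["xyz"]); print(q,round(d["score"],2),np.round(w,3),np.round(proj(f,w)))
cv2.imwrite("pics/a.png",np.vstack([cv2.resize(fs[c]["pixels"][:,:,::-1],(480,300),interpolation=cv2.INTER_AREA) for c in fs]))
E
```

```text
{'clock': 0.0, 'joints': [1.0419, 0.4778, 0.0224, 1.5564, -0.0115, 1.1093, -0.0831], 'tcp_pos': [0.2755, -0.6156, 0.2444], 'orientation': [-3.0706, -0.6558, 0.0008], 'contact_force': [-0.1992, 0.2416, -0.5442], 'grip_width': 0.0853}
scene cam at [ 1.837 -0.574  1.025]
jack 0.72 [ 0.827 -0.147  0.022] [310. 277.]
saddle_top 0.49 [ 0.843 -0.184  0.041] [300. 279.]
handle_grip 0.67 [ 0.587 -0.298  0.086] [232. 225.]
handle_grip 0.43 [ 0.799 -0.113  0.063] [317. 256.]
lift_pad 0.63 [0.705 0.157 0.165] [385. 189.]
radio 0.94 [0.705 0.155 0.166] [385. 189.]
radio 0.48 [0.308 0.321 0.042] [368. 156.]
cradle 0.86 [0.699 0.134 0.128] [377. 200.]
speaker 0.64 [ 0.488 -0.337  0.078] [211. 212.]
morse_key 0.44 [0.309 0.319 0.042] [367. 156.]
morse_key 0.37 [ 0.644 -0.268  0.031] [249. 247.]
fist_mic 0.93 [ 0.377 -0.183  0.035] [248. 195.]
mug 0.66 [ 0.706 -0.404  0.063] [208. 264.]
mug 0.63 [ 0.583 -0.293  0.083] [233. 224.]
fuse_jar 0.74 [0.393 0.133 0.053] [333. 174.]
fuse_jar 0.47 [ 0.377 -0.184  0.034] [248. 195.]
top cam at [ 0.446 -0.047  1.251]
jack 0.88 [ 0.804 -0.148  0.029] [358. 120.]
[... 247 characters left out ...]
9.]
handle_grip 0.51 [ 0.461 -0.331  0.098] [433. 238.]
lift_pad 0.65 [0.631 0.171 0.17 ] [238. 173.]
lift_pad 0.25 [0.339 0.329 0.013] [193. 286.]
radio 0.98 [0.631 0.173 0.168] [237. 173.]
radio 0.63 [0.617 0.155 0.168] [244. 179.]
cradle 0.85 [0.615 0.155 0.165] [244. 180.]
cradle 0.42 [ 0.617 -0.26   0.034] [400. 183.]
speaker 0.96 [ 0.457 -0.331  0.096] [433. 239.]
morse_key 0.7 [0.339 0.33  0.013] [192. 286.]
fist_mic 0.93 [ 0.358 -0.18   0.031] [374. 277.]
fist_mic 0.15 [0.631 0.173 0.168] [237. 173.]
screwdriver 0.91 [ 0.42  -0.476  0.028] [480. 252.]
mug 0.87 [ 0.686 -0.413  0.039] [453. 157.]
fuse_jar 0.6 [0.374 0.137 0.077] [257. 273.]
fuse_jar 0.38 [0.619 0.156 0.166] [244. 178.]
```

View pics/a.png

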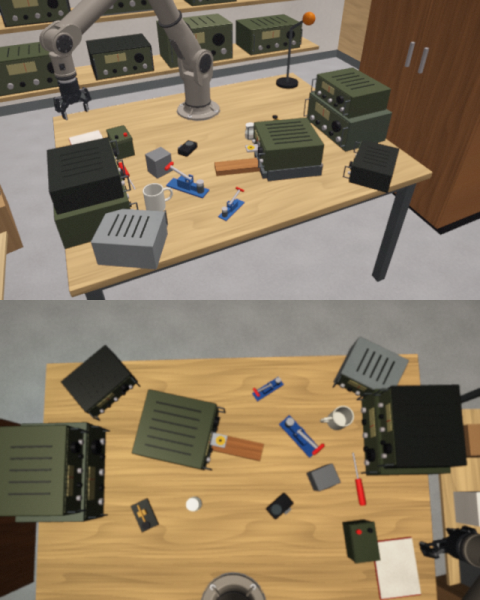

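The picture shows two blue jacks in the top view (full-size pixels). One is at (400,182), about 0.17 m long, and one at (358,120) is clearly shorter. The job needs the larger, so (400,182). The plinth is at about (320,195) and the yellow disc at about (292,186). I'll confirm with an enlarged crop.

```bash
cat > m.py <<'E'
from h import *
def blobs(f,mask,amin=8):
    n,l,s,c=cv2.connectedComponentsWithStats(mask.astype(np.uint8)); return [(l==i,s[i],c[i]) for i in range(1,n) if s[i,4]>=amin]
def hsv(f): return cv2.cvtColor(f["pixels"],cv2.COLOR_RGB2HSV).astype(int)
E
python3 - <<'E'
from m import *
f=imaging.grab_frame("top"); H=hsv(f)
save(f,"b.png",(230,90,490,260),3)
h,s,v=H[...,0],H[...,1],H[...,2]
roi=np.zeros(h.shape,bool); roi[90:260,230:490]=1
for n,m,z in [("blue",(h>100)&(h<125)&(s>120),0.01),("yellow",(h>20)&(h<35)&(s>140)&(v>120),0.108),("red",((h<6)|(h>174))&(s>170)&(v>90),0.09)]:
    for b,st,c in blobs(f,m&roi):
        pts=np.argwhere(b)[:,::-1]; 
        W=np.array([atz(f,p,z)[:2] for p in pts]).astype(np.float32)
        rc=cv2.minAreaRect(W)
        print(n,st[4],np.round(c,1),np.round(atz(f,c,z),4),"rect",np.round(rc[0],4),np.round(rc[1],4),round(rc[2],1))
E
```

```text
blue 249 [358.1 119.6] [ 0.8096 -0.1512  0.01  ] rect [ 0.8136 -0.1473] [0.0329 0.1154] 31.7
blue 609 [396.9 183.3] [ 0.619 -0.257  0.01 ] rect [ 0.6252 -0.262 ] [0.1681 0.0499] 40.4
blue 8 [404.2 175. ] [ 0.6427 -0.2789  0.01  ] rect [ 0.6424 -0.279 ] [0.0141 0.0039] 24.1
yellow 101 [293.6 187. ] [0.6013 0.0333 0.108 ] rect [0.6013 0.0335] [0.0293 0.0268] 88.8
red 34 [341.4 122.6] [ 0.7787 -0.0986  0.09  ] rect [ 0.779  -0.0989] [0.0316 0.0084] 31.5
red 84 [423.9 198.8] [ 0.5646 -0.3138  0.09  ] rect [ 0.5645 -0.3136] [0.0125 0.0499] 38.3
red 166 [479.1 249.3] [ 0.4279 -0.4529  0.09  ] rect [ 0.4282 -0.4527] [0.0556 0.0208] 8.1
```

View pics/b.png

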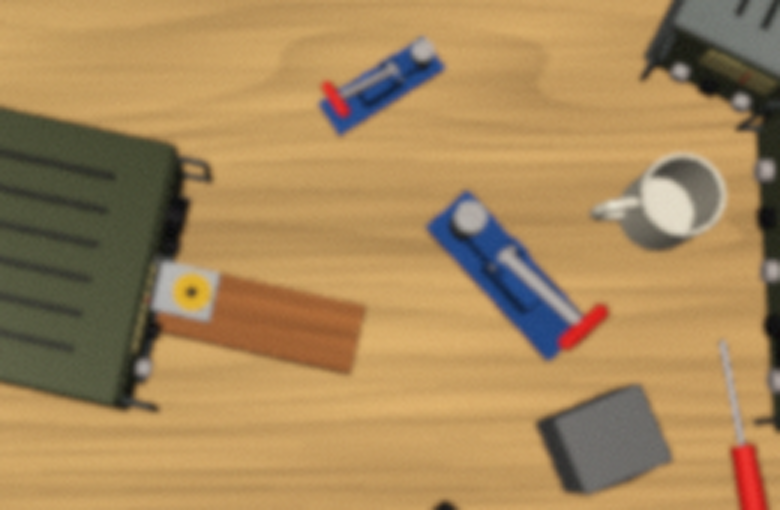

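The crop shows the larger jack with its base corners at crop (430,225), (465,190), (590,320) and (550,360). Its saddle is at crop (470,216) and its red bar at (583,327). It measures 168 x 50 mm against 115 x 33 mm for the other, so the larger one fits the 175 x 56 base. The yellow disc is at crop (191,292). The plinth ends at crop (358,340).

```bash
cat >> h.py <<'E'
def plan(targets):
    "targets: list of (x,y,z,yaw_deg of tool x), tool down. prints fractions relative to current pose"
    o=r.get_obs(); R0=Ro.from_rotvec(o["orientation"]); p0=np.array(o["tcp_pos"])
    for x,y,z,a in targets:
        a=np.radians(a); M=np.array([[np.cos(a),np.sin(a),0],[np.sin(a),-np.cos(a),0],[0,0,-1]])
        d=R0.inv().apply(np.array([x,y,z])-p0)/0.5; t=(R0.inv()*Ro.from_matrix(M)).as_rotvec()/1.5
        print("offset",np.round(d,4).tolist(),"turn",np.round(t,4).tolist())
E
python3 - <<'E'
from m import *
plan([(0.40,-0.42,0.33,30),(0.60,-0.28,0.25,40.4)])
f=imaging.grab_frame("top");H=hsv(f);h,s,v=H[...,0],H[...,1],H[...,2]
roi=np.zeros(h.shape,bool); roi[175:220,300:356]=1
m=(h<14)&(s>120)&roi
for b,st,c in blobs(f,m,100):
    W=np.array([atz(f,p,0.03)[:2] for p in np.argwhere(b)[:,::-1]]).astype(np.float32)
    rc=cv2.minAreaRect(W); print(st[4],np.round(cv2.boxPoints(rc),4).tolist(),np.round(rc[1],3),rc[2])
print(np.round([atz(f,(230+a/3,90+b/3),0.03) for a,b in [(365,307),(350,374),(160,332),(220,273)]],4))
E
```

```text
offset [0.3871, -0.2565, -0.1693] turn [0.0001, -0.0, -0.0686]
offset [0.8665, -0.3488, -0.0093] turn [0.0001, 0.0, -0.1896]
1041 [[0.5331000089645386, -0.10610000044107437], [0.5938000082969666, -0.12110000103712082], [0.6262999773025513, 0.010499999858438969], [0.5655999779701233, 0.025499999523162842]] [0.136 0.063] 76.15222930908203
[[ 0.5932 -0.1252  0.03  ]
 [ 0.5304 -0.1095  0.03  ]
 [ 0.5735  0.0682  0.03  ]
 [ 0.6285  0.0108  0.03  ]]
```

Call:
carry_out(offset=[[0.1, -0.06, -0.04], [0.2, -0.13, -0.09], [0.29, -0.19, -0.13], [0.387, -0.256, -0.169], [0.387, -0.256, -0.169], [0.47, -0.27, -0.14], [0.55, -0.29, -0.12], [0.63, -0.3, -0.09]], turn=[[0, 0, -0.02], [0, 0, -0.04], [0, 0, -0.055], [0, 0, -0.07], [0, 0, -0.09], [0, 0, -0.12], [0, 0, -0.15], [0, 0, -0.18]], hand=0)

```text
clock: 2.2
tcp_pos: [0.5035, -0.3492, 0.2912]
orientation: [2.953, 1.066, 0.002]
contact_force: [0.8, -0.4, 0.8]
grip_width: 0.0857
```

Run:
```python
from h import *
state(); plan([(0.60,-0.28,0.25,40.4)])
```

```text
{'clock': 2.2, 'joints': [0.6296, 0.3423, -0.162, 1.6508, 0.0594, 1.1511, -0.4251], 'tcp_pos': [0.5035, -0.3492, 0.2912], 'orientation': [2.9534, 1.0663, 0.0023], 'contact_force': [0.8347, -0.448, 0.7519], 'grip_width': 0.0857}
offset [0.2368, 0.0167, 0.0825] turn [0.0014, -0.0005, -0.0081]
```

Call:
carry_out(offset=[[0.09, 0, 0.03], [0.18, 0.01, 0.06], [0.237, 0.017, 0.083], [0.237, 0.017, 0.083], [0.237, 0.017, 0.083]], turn=[[0, 0, -0.004], [0, 0, -0.008], [0, 0, -0.008], [0, 0, -0.008], [0, 0, -0.008]])

```text
clock: 2.7
tcp_pos: [0.5988, -0.2813, 0.2483]
orientation: [-2.949, -1.083, 0.002]
contact_force: [-1.1, 0.2, 1.4]
grip_width: 0.0852
```

Run:
```python
from m import *
state()
f=imaging.grab_frame("wrist"); save(f,"c.png")
print("cam",-f["R"].T@f["t"],f["R"][2], f["fx"])
H=hsv(f);h,s,v=H[...,0],H[...,1],H[...,2]
for q in ["saddle_top","handle_grip"]:
    for d in look_for(q,"wrist")[:2]: w=world(f,d["xyz"]); print(q,round(d["score"],2),np.round(w,4),np.round(proj(f,w)))
for n,m,z in [("blue",(h>100)&(h<125)&(s>120),0.01),("red",((h<6)|(h>174))&(s>170)&(v>90),0.09)]:
    for b,st,c in blobs(f,m,150):
        W=np.array([atz(f,p,z)[:2] for p in np.argwhere(b)[:,::-1]]).astype(np.float32); rc=cv2.minAreaRect(W)
        print(n,st,np.round(c,1),"rect",np.round(rc[0],4),np.round(rc[1],4),round(rc[2],1))
```

```text
{'clock': 2.7, 'joints': [0.4803, 0.4614, -0.1894, 1.5747, 0.0937, 1.1154, -0.598], 'tcp_pos': [0.5988, -0.2813, 0.2483], 'orientation': [-2.9486, -1.0829, 0.0015], 'contact_force': [-1.129, 0.164, 1.4204], 'grip_width': 0.0852}
cam [ 0.65629916 -0.23514356  0.37676608] [-0.21914615 -0.18472386 -0.95804596] 319.42109758672564
saddle_top 0.75 [ 0.6758 -0.2232  0.0601] [320.  80.]
handle_grip 0.63 [ 0.5831 -0.3008  0.0854] [319. 211.]
handle_grip 0.22 [ 0.4617 -0.4715  0.0156] [357. 337.]
blue [ 297   62   47   73 1440] [317.  102.5] rect [ 0.6636 -0.2344] [0.0754 0.0507] 40.3
red [294 228  55  14 696] [320.7 234.6] rect [ 0.5673 -0.3164] [0.0136 0.0524] 40.3
red [339 335  25  17 236] [351.6 344.9] rect [ 0.4887 -0.4277] [0.0256 0.0186] 4.2
```

View pics/c.png

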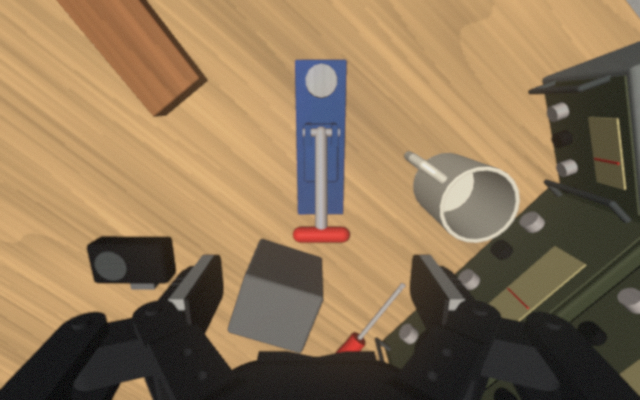

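The wrist picture shows the larger jack aligned with the tool. Its saddle is at (321,80), base front edge at row 60 and rear edge at row 214, and red bar at (321,235). The plinth end is at the upper left, corners (205,78) and (160,115).

Run:
```python
from m import *
f=imaging.grab_frame("wrist")
P={"saddle":((321,80.5),.06,60,0),"fl":((295,60),.01,85,28),"fr":((347.5,60),.01,85,-28),"rl":((298.5,214),.01,-90,28),"rr":((344,214),.01,-90,-28),"bar":((321,235),.09,-82,0)}
A=[];B=[]
for k,(uv,z,x,y) in P.items():
    w=atz(f,uv,z); A.append([x/1e3,y/1e3]);B.append(w[:2]); 
A=np.array(A);B=np.array(B)
U,_,Vt=np.linalg.svd((A-A.mean(0)).T@(B-B.mean(0))); Rm=(U@Vt).T
o=B.mean(0)-Rm@A.mean(0); yaw=np.degrees(np.arctan2(Rm[1,0],Rm[0,0]))
print("origin",np.round(o,4),"yaw",yaw,"res mm",np.round((B-(A@Rm.T+o))*1e3,1).tolist())
g=o+Rm@[-.01,0]; print(g); plan([(*g,.12,yaw),(*g,.032,yaw)])
```

```text
origin [ 0.6296 -0.2665] yaw 40.237893482383974 res mm [[-0.2, 0.8], [-0.2, -0.6], [-0.3, -0.6], [1.3, -0.0], [0.8, 0.3], [-1.4, 0.1]]
[ 0.62201348 -0.27300771]
offset [0.0505, 0.0149, 0.2592] turn [0.0009, 0.0002, -0.0014]
offset [0.0505, 0.0147, 0.4352] turn [0.0009, 0.0002, -0.0014]
```

Call:
carry_out(offset=[[0.05, 0.015, 0.09], [0.05, 0.015, 0.18], [0.05, 0.015, 0.26], [0.05, 0.015, 0.32], [0.05, 0.015, 0.38], [0.0505, 0.0148, 0.42], [0.0505, 0.0148, 0.435], [0.0505, 0.0148, 0.435]], turn=[[0, 0, -0.001], [0, 0, -0.001], [0, 0, -0.001], [0, 0, -0.001], [0, 0, -0.001], [0, 0, -0.001], [0, 0, -0.001], [0, 0, -0.001]])

```text
clock: 3.7
tcp_pos: [0.622, -0.2716, 0.0309]
orientation: [-2.949, -1.082, 0.002]
contact_force: [0.3, 0.7, -0.3]
grip_width: 0.0856
```

Call:
carry_out(offset=[[0, 0, 0], [0, 0, 0], [0, 0, 0], [0, 0, 0], [0, 0, 0], [0, 0, 0], [0, 0, 0], [0, 0, 0]], turn=[[0, 0, 0], [0, 0, 0], [0, 0, 0], [0, 0, 0], [0, 0, 0], [0, 0, 0], [0, 0, 0], [0, 0, 0]], hand=1, force=60)

```text
clock: 4.5
tcp_pos: [0.6227, -0.27, 0.0326]
orientation: [-2.948, -1.084, 0.0]
contact_force: [-3.4, 2.0, 6.3]
grip_width: 0.0353
```

Run:
```python
from h import *
state(); f=imaging.grab_frame("wrist"); save(f,"d.png")
```

```text
{'clock': 4.5, 'joints': [0.4325, 0.7257, -0.1656, 1.6718, 0.1589, 0.758, -0.6738], 'tcp_pos': [0.6227, -0.27, 0.0326], 'orientation': [-2.9476, -1.0841, 0.0003], 'contact_force': [-3.4307, 2.0095, 6.3024], 'grip_width': 0.0353}
```

View pics/d.png

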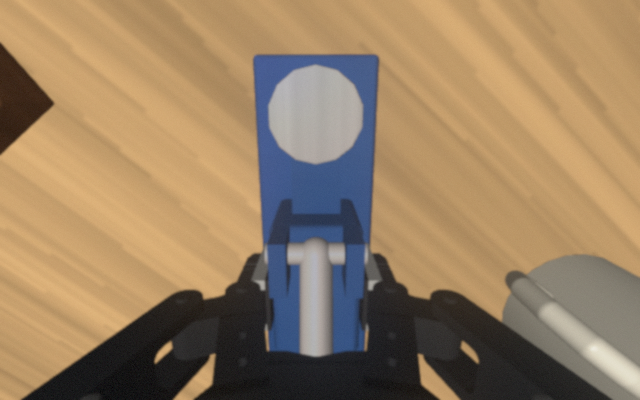

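The grasp is good: the fingers close on the block at 35.3 mm, with the saddle at (316,115) and the base straight in line with the tool. Next I lift.

Call:
carry_out(offset=[[0, 0, -0.02], [0, 0, -0.06], [0, 0, -0.12], [0, 0, -0.2], [0, 0, -0.27], [0, 0, -0.33], [0, 0, -0.34], [0, 0, -0.34]], turn=[[0, 0, 0], [0, 0, 0], [0, 0, 0], [0, 0, 0], [0, 0, 0], [0, 0, 0], [0, 0, 0], [0, 0, 0]])

```text
clock: 5.35
tcp_pos: [0.6225, -0.271, 0.2013]
orientation: [2.948, 1.083, 0.0]
contact_force: [-0.7, 0.3, -8.3]
grip_width: 0.0354
```

Run:
```python
from h import *
state(); f=imaging.grab_frame("wrist"); save(f,"e.png")
for d in look_for("saddle_top","wrist")[:2]: w=world(f,d["xyz"]); print(np.round(w,4),np.round(proj(f,w)))
plan([(0.568,-0.103,0.2,76.2)])
```

```text
{'clock': 5.35, 'joints': [0.4508, 0.5305, -0.1895, 1.5763, 0.1108, 1.0448, -0.6355], 'tcp_pos': [0.6225, -0.271, 0.2013], 'orientation': [2.9484, 1.0832, 0.0002], 'contact_force': [-0.6974, 0.343, -8.3372], 'grip_width': 0.0354}
[ 0.675  -0.2262  0.2283] [309. 121.]
offset [0.1359, -0.324, -0.0018] turn [-0.0029, 0.0008, -0.4171]
```

Call:
carry_out(offset=[[0.02, -0.05, 0], [0.04, -0.1, 0], [0.06, -0.15, 0], [0.08, -0.2, 0], [0.11, -0.26, 0], [0.136, -0.324, 0], [0.136, -0.324, 0], [0.136, -0.324, 0]], turn=[[0, 0, -0.07], [0, 0, -0.14], [0, 0, -0.21], [0, 0, -0.28], [0, 0, -0.35], [0, 0, -0.417], [0, 0, -0.417], [0, 0, -0.417]])

```text
clock: 6.25
tcp_pos: [0.5684, -0.1024, 0.1994]
orientation: [-2.469, -1.939, 0.004]
contact_force: [0.1, -1.1, -8.8]
grip_width: 0.035
```

Run:
```python
from m import *
state(); f=imaging.grab_frame("wrist"); save(f,"f.png")
H=hsv(f);h,s,v=H[...,0],H[...,1],H[...,2]
for n,m,z in [("yellow",(h>20)&(h<35)&(s>140)&(v>100),0.108)]:
    for b,st,c in blobs(f,m,150):
        W=np.array([atz(f,p,z)[:2] for p in np.argwhere(b)[:,::-1]]).astype(np.float32); rc=cv2.minAreaRect(W)
        print(n,st,np.round(c,1),"rect",np.round(rc[0],4),np.round(rc[1],4),round(rc[2],1))
for q in ["lift_pad","saddle_top"]:
    for d in look_for(q,"wrist")[:2]: w=world(f,d["xyz"]); print(q,np.round(w,4),np.round(proj(f,w)))
```

```text
{'clock': 6.25, 'joints': [0.3727, 0.396, -0.3841, 1.8165, 0.176, 0.966, -0.3247], 'tcp_pos': [0.5684, -0.1024, 0.1994], 'orientation': [-2.4686, -1.939, 0.0036], 'contact_force': [0.144, -1.0789, -8.8499], 'grip_width': 0.035}
yellow [293   0  50  21 780] [317.5   8.2] rect [0.6014 0.0217] [0.011  0.0299] 76.2
lift_pad [0.6023 0.0232 0.1046] [318.   9.]
lift_pad [ 0.6562 -0.3905  0.0247] [442. 390.]
saddle_top [ 0.5848 -0.0363  0.2261] [310. 119.]
saddle_top [ 0.8392 -0.1829  0.0461] [617. 203.]
```

View pics/f.png

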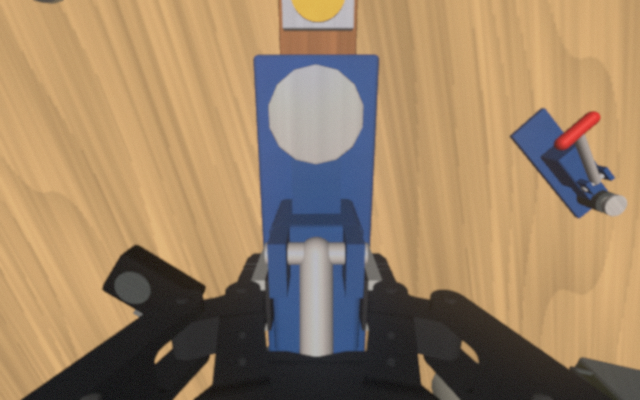

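The jack is held level with its saddle at (316,115). The bracket spans columns 283 to 356, and the yellow disc is cut off at the top edge. I'll back off a little to see all of the disc.

Call:
carry_out(offset=[[-0.05, 0, 0], [-0.1, 0, 0], [-0.1, 0, 0], [-0.1, 0, 0]], turn=[[0, 0, 0], [0, 0, 0], [0, 0, 0], [0, 0, 0]])

```text
clock: 6.8
tcp_pos: [0.5574, -0.1539, 0.2008]
orientation: [-2.476, -1.933, 0.001]
contact_force: [-0.1, 0.2, -7.8]
grip_width: 0.0355
```

Run:
```python
from m import *
o=state(); f=imaging.grab_frame("wrist"); save(f,"g.png",(240,0,400,180),4)
H=hsv(f);h,s,v=H[...,0],H[...,1],H[...,2]
m=(h>20)&(h<35)&(s>140)&(v>100)
for b,st,c in blobs(f,m,150):
    e=cv2.fitEllipse(cv2.convexHull(np.argwhere(b)[:,::-1].astype(np.int32))); print("yellow",st,np.round(c,1),np.round(e[0],2),np.round(atz(f,e[0],.108),4))
m=(s<40)&(v>130); m[170:]=0; m[:,:260]=0; m[:,380:]=0
for b,st,c in blobs(f,m,300):
    e=cv2.fitEllipse(cv2.convexHull(np.argwhere(b)[:,::-1].astype(np.int32))); zz=o["tcp_pos"][2]-.0326+.06
    w=atz(f,e[0],zz); R0=Ro.from_rotvec(o["orientation"]); print("white",st,np.round(e[0],2),np.round(w,4),"tool",np.round(R0.inv().apply(w-o["tcp_pos"]),4))
```

```text
{'clock': 6.8, 'joints': [0.4504, 0.392, -0.3667, 1.8166, 0.1678, 0.9641, -0.232], 'tcp_pos': [0.5574, -0.1539, 0.2008], 'orientation': [-2.4759, -1.9332, 0.001], 'contact_force': [-0.1416, 0.1995, -7.8302], 'grip_width': 0.0355}
white [ 268   65   95   99 7342] [315.51 113.89] [ 0.5762 -0.0867  0.2282] tool [ 0.0697  0.0019 -0.0274]
```

View pics/g.png

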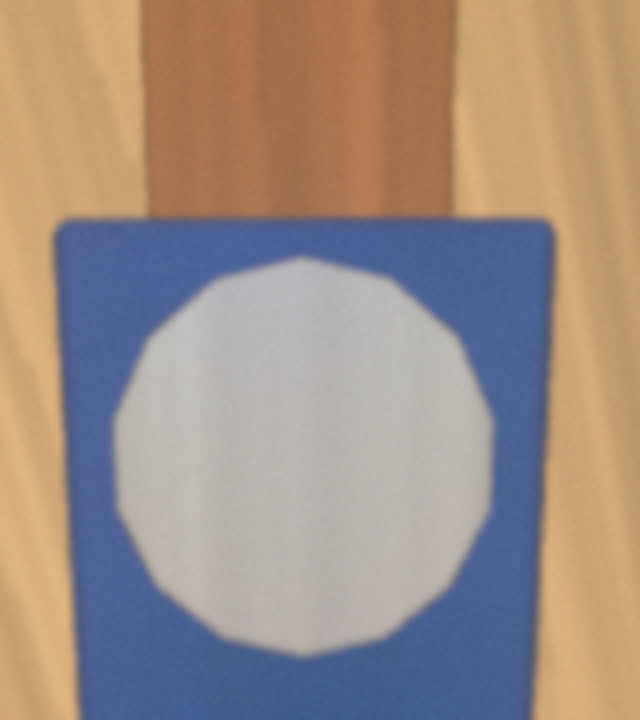

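The crop shows only the saddle (crop (303,457)) and the plinth, because I moved the wrong way for the disc. I'll go forward instead, slightly higher.

Call:
carry_out(offset=[[0.05, 0, -0.02], [0.1, 0, -0.04], [0.155, 0, -0.04], [0.155, 0, -0.04], [0.155, 0, -0.04]], turn=[[0, 0, 0], [0, 0, 0], [0, 0, 0], [0, 0, 0], [0, 0, 0]])

```text
clock: 7.35
tcp_pos: [0.5765, -0.0748, 0.2212]
orientation: [-2.469, -1.942, -0.0]
contact_force: [0.1, -0.6, -8.0]
grip_width: 0.0356
```

Run:
```python
from m import *
o=state(); f=imaging.grab_frame("wrist"); save(f,"h.png")
H=hsv(f);h,s,v=H[...,0],H[...,1],H[...,2]
R0=Ro.from_rotvec(o["orientation"])
m=(h>20)&(h<35)&(s>140)&(v>100)
for b,st,c in blobs(f,m,150):
    if not (260<c[0]<380): continue
    e=cv2.fitEllipse(cv2.convexHull(np.argwhere(b)[:,::-1].astype(np.int32))); w=atz(f,e[0],.108)
    print("yellow",st,np.round(c,1),np.round(e[0],2),np.round(w,4),"tool",np.round(R0.inv().apply(w-o["tcp_pos"]),4))
# brackets/plinth edges: per-row transitions
for row in (5,15,30,45):
    print(row,[(x,H[row,x].tolist()) for x in range(270,372,6)])
```

```text
{'clock': 7.35, 'joints': [0.3356, 0.3781, -0.398, 1.7885, 0.1693, 1.0086, -0.3655], 'tcp_pos': [0.5765, -0.0748, 0.2212], 'orientation': [-2.4689, -1.942, -0.0004], 'contact_force': [0.1199, -0.6365, -8.002], 'grip_width': 0.0356}
yellow [293  23  46  31 983] [315.2  38.5] [315.27  43.94] [0.6046 0.0347 0.108 ] tool [0.113  0.0015 0.1133]
5 [(270, [13, 36, 49]), (276, [20, 57, 54]), (282, [45, 5, 103]), (288, [132, 7, 182]), (294, [125, 8, 181]), (300, [116, 10, 187]), (306, [129, 10, 183]), (312, [131, 11, 189]), (318, [129, 9, 188]), (324, [125, 8, 189]), (330, [133, 9, 188]), (336, [120, 7, 188]), (342, [129, 9, 190]), (348, [120, 7, 140]), (354, [23, 42, 54]), (360, [8, 20, 52]), (366, [12, 24, 53])]
15 [(270, [10, 30, 51]), (276, [105, 16, 93]), (282, [108, 11, 117]), (288, [138, 7, 183]), (294, [125, 9, 180]), (300, [135, 8, 190]), (306, [130, 8, 186]), (312, [126, 7, 187]), (318, [130, 8, 189]), (324, [125, 8, 189]), (330, [120, 8, 187]), (336, [120, 8, 188]), (342, [120, 8, 190]), (348, [120, 7, 139]), (354, [90, 11, 93]), (360, [12, 23, 55]), (366, [0, 18, 58])]
30 [(270, [17, 109, 191]), (276, [17, 108, 182]), (282, [11, 104, 164]), (288, [130, 8, 186]), (294, [135, 6, 182]), (300, [21, 152, 220]), (306, [21, 157, 219]), (312, [21, 156, 219]), (318, [21, 157, 219]), (324, [21, 156, 221]), (330, [21, 153, 220]), (336, [150, 5, 186]), (342, [126, 7, 189]), (348, [11, 68, 168]), (354, [16, 106, 168]), (360, [17, 106, 164]), (366, [16, 106, 171])]
45 [(270, [17, 110, 209]), (276, [17, 109, 211]), (282, [12, 116, 163]), (288, [144, 7, 184]), (294, [21, 156, 221]), (300, [21, 156, 220]), (306, [21, 157, 219]), (312, [10, 19, 79]), (318, [15, 20, 77]), (324, [21, 155, 217]), (330, [21, 156, 218]), (336, [21, 158, 218]), (342, [165, 3, 186]), (348, [11, 87, 165]), (354, [16, 108, 194]), (360, [17, 106, 182]), (366, [17, 109, 176])]
```

View pics/h.png

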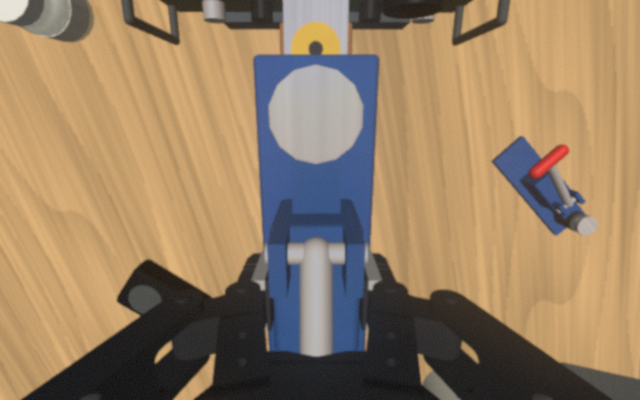

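The picture shows the disc centre at about (316,46.5) and the saddle at (316,114). The set's front is level in the image, with the grab handles at (180,42) and (455,42), so the yaw matches. Laterally the saddle and pad agree to under 1 mm. The saddle needs to go about 41 mm forward after lowering.

Call:
carry_out(offset=[[-0.02, 0, 0.02], [-0.02, 0, 0.08], [-0.02, 0, 0.15], [-0.02, 0, 0.22], [-0.02, 0, 0.27], [-0.02, 0, 0.3], [-0.02, 0, 0.306], [-0.02, 0, 0.306]], turn=[[0, 0, 0], [0, 0, 0], [0, 0, 0], [0, 0, 0], [0, 0, 0], [0, 0, 0], [0, 0, 0], [0, 0, 0]])

```text
clock: 8.2
tcp_pos: [0.5741, -0.0871, 0.0684]
orientation: [2.473, 1.937, 0.0]
contact_force: [-0.5, 0.0, -7.7]
grip_width: 0.0354
```

Run:
```python
from m import *
o=state(); R0=Ro.from_rotvec(o["orientation"])
fw=imaging.grab_frame("wrist")
H=hsv(fw);h,s,v=H[...,0],H[...,1],H[...,2]; m=(h>18)&(h<35)&(s>130)&(v>100)
for b,st,c in blobs(fw,m,100):
    if 260<c[0]<380: print("yellow",st,c,np.round(R0.inv().apply(atz(fw,c,.108)-o["tcp_pos"]),4))
fs=imaging.grab_frame("scene")
a=fw["pixels"]; b=cv2.resize(fs["pixels"][140:300,280:440],(400,400),interpolation=cv2.INTER_CUBIC)
cv2.imwrite("pics/i.png",np.hstack([a[:,120:520],b])[:,:,::-1])
```

```text
{'clock': 8.2, 'joints': [0.3026, 0.5699, -0.3383, 1.9001, 0.2763, 0.7167, -0.4379], 'tcp_pos': [0.5741, -0.0871, 0.0684], 'orientation': [2.473, 1.9371, 0.0], 'contact_force': [-0.5285, 0.0387, -7.7322], 'grip_width': 0.0354}
```

View pics/i.png

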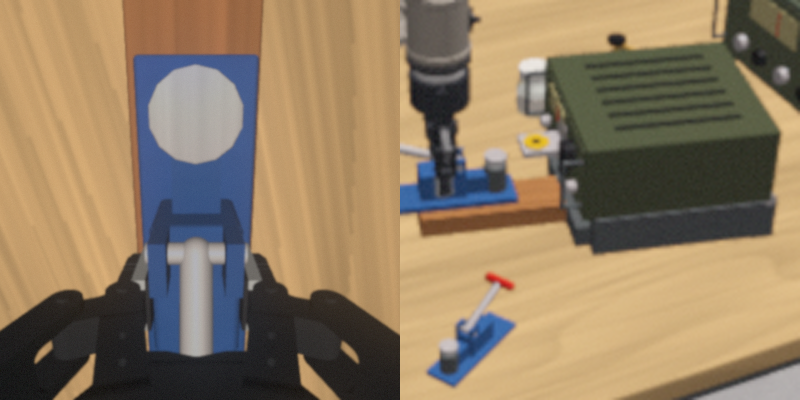

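The left half shows the jack just above the plinth, parallel to it and about 1 mm off to the right. The right half shows the saddle clear in front of the bracket and low enough to go under it. Next I slide it in 54 mm.

Call:
carry_out(offset=[[0.02, -0.002, 0], [0.04, -0.002, 0], [0.06, -0.002, 0], [0.08, -0.002, 0], [0.1, -0.002, 0], [0.108, -0.002, 0], [0.108, -0.002, 0], [0.108, -0.002, 0]], turn=[[0, 0, 0], [0, 0, 0], [0, 0, 0], [0, 0, 0], [0, 0, 0], [0, 0, 0], [0, 0, 0], [0, 0, 0]])

```text
clock: 9.1
tcp_pos: [0.5857, -0.0342, 0.0682]
orientation: [2.472, 1.938, -0.001]
contact_force: [-0.1, -1.2, -7.7]
grip_width: 0.035
```

Run:
```python
from m import *
o=state(); R0=Ro.from_rotvec(o["orientation"])
fw=imaging.grab_frame("wrist")
H=hsv(fw);h,s,v=H[...,0],H[...,1],H[...,2]; m=(h>18)&(h<35)&(s>130)&(v>100)
for b,st,c in blobs(fw,m,300):
    if 260<c[0]<380:
        e=cv2.fitEllipse(cv2.convexHull(np.argwhere(b)[:,::-1].astype(np.int32)))
        w=atz(fw,e[0],.108); print("yellow",st,np.round(c,1),np.round(e[0],1),np.round(w,4),np.round(R0.inv().apply(w-o["tcp_pos"]),4))
fs=imaging.grab_frame("scene")
a=fw["pixels"]; b=cv2.resize(fs["pixels"][150:250,310:410],(400,400),interpolation=cv2.INTER_CUBIC)
cv2.imwrite("pics/j.png",np.hstack([a[:,120:520],b])[:,:,::-1])
```

```text
{'clock': 9.1, 'joints': [0.2108, 0.5781, -0.3396, 1.8853, 0.279, 0.7248, -0.5295], 'tcp_pos': [0.5857, -0.0342, 0.0682], 'orientation': [2.4725, 1.9379, -0.0011], 'contact_force': [-0.1124, -1.2018, -7.7097], 'grip_width': 0.035}
yellow [  252    53   127   130 11968] [315.3 117.2] [315.4 117.4] [0.604  0.0325 0.108 ] [ 0.0691  0.0019 -0.0399]
```

View pics/j.png

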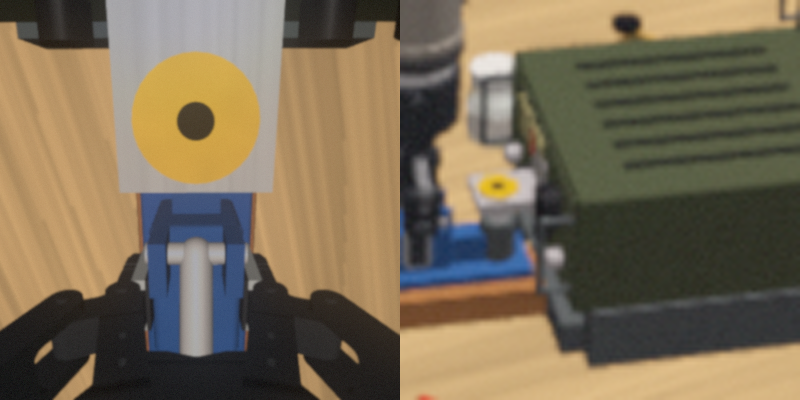

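The left half shows the disc centre at tool (69.1, 1.9) mm against the saddle's (69.7, 1.9), so it is squarely under. The right half shows the saddle column under the bracket. Now I lower and release.

Call:
carry_out(offset=[[0, 0, 0.003], [0, 0, 0.006], [0, 0, 0.009], [0, 0, 0.011], [0, 0, 0.011], [0, 0, 0.011]], turn=[[0, 0, 0], [0, 0, 0], [0, 0, 0], [0, 0, 0], [0, 0, 0], [0, 0, 0]])

```text
clock: 9.8
tcp_pos: [0.5858, -0.0338, 0.0628]
orientation: [2.472, 1.938, 0.0]
contact_force: [-0.0, -0.1, -8.4]
grip_width: 0.0352
```

Call:
carry_out(offset=[[0, 0, 0.002], [0, 0, 0.002], [0, 0, 0.002], [0, 0, 0.002]], turn=[[0, 0, 0], [0, 0, 0], [0, 0, 0], [0, 0, 0]])

```text
clock: 10.2
tcp_pos: [0.586, -0.0337, 0.0625]
orientation: [2.472, 1.938, 0.0]
contact_force: [-4.3, 0.1, 6.3]
grip_width: 0.0352
```

Contact with the plinth (+6.3 N), so I release.

Call:
carry_out(offset=[[0, 0, 0], [0, 0, 0], [0, 0, 0], [0, 0, 0], [0, 0, 0], [0, 0, 0], [0, 0, 0], [0, 0, 0]], turn=[[0, 0, 0], [0, 0, 0], [0, 0, 0], [0, 0, 0], [0, 0, 0], [0, 0, 0], [0, 0, 0], [0, 0, 0]], hand=0)

```text
clock: 11.0
tcp_pos: [0.5858, -0.0337, 0.0618]
orientation: [-2.472, -1.938, -0.0]
contact_force: [-0.0, -0.3, -0.2]
grip_width: 0.085
```

Run:
```python
from h import *
state()
```

```text
{'clock': 11.0, 'joints': [0.2078, 0.5875, -0.3366, 1.8878, 0.2837, 0.7128, -0.5337], 'tcp_pos': [0.5858, -0.0337, 0.0618], 'orientation': [-2.4724, -1.9382, -0.0], 'contact_force': [-0.0315, -0.3326, -0.1549], 'grip_width': 0.085}
```

Call:
carry_out(offset=[[0, 0, -0.03], [0, 0, -0.1], [0, 0, -0.18], [0, 0, -0.24], [-0.07, 0, -0.26], [-0.14, 0, -0.26], [-0.147, 0, -0.26], [-0.147, 0, -0.26]], turn=[[0, 0, 0], [0, 0, 0], [0, 0, 0], [0, 0, 0], [0, 0, 0], [0, 0, 0], [0, 0, 0], [0, 0, 0]])

```text
clock: 11.8
tcp_pos: [0.5681, -0.1066, 0.1928]
orientation: [2.474, 1.934, 0.0]
contact_force: [-0.3, -0.2, -0.6]
grip_width: 0.0854
```

Call:
carry_out(offset=[[0, 0, 0], [0, 0, 0], [0, 0, 0], [0, 0, 0], [0, 0, 0], [0, 0, 0], [0, 0, 0], [0, 0, 0]], turn=[[0, 0, 0], [0, 0, 0], [0, 0, 0], [0, 0, 0], [0, 0, 0], [0, 0, 0], [0, 0, 0], [0, 0, 0]], hand=1)

```text
clock: 12.6
tcp_pos: [0.5683, -0.1052, 0.1918]
orientation: [2.472, 1.938, -0.0]
contact_force: [0.5, -0.6, -0.5]
grip_width: -0.0002
```

Run:
```python
from m import *
o=state(); print(r.nose_length); R0=Ro.from_rotvec(o["orientation"])
f=imaging.grab_frame("wrist")
t=imaging.grab_frame("top"); H=hsv(t);h,s,v=H[...,0],H[...,1],H[...,2]
m=((h<6)|(h>174))&(s>170)&(v>90); roi=np.zeros(h.shape,bool); roi[180:240,310:380]=1
for b,st,c in blobs(t,m&roi): w=atz(t,c,.12); print("bar top",st[4],np.round(c,1),np.round(w,4),"tool",np.round(R0.inv().apply(w-o["tcp_pos"]),4))
for q in ["handle_grip","saddle_top","lift_pad"]:
    for d in look_for(q,"wrist")[:1]: w=world(f,d["xyz"]); print(q,np.round(d["score"],2),np.round(w,4),"tool",np.round(R0.inv().apply(w-o["tcp_pos"]),4))
b=cv2.resize(t["pixels"][150:250,280:380],(400,400),interpolation=cv2.INTER_CUBIC)
cv2.imwrite("pics/k.png",np.hstack([f["pixels"][:,120:520],b])[:,:,::-1])
```

```text
{'clock': 12.6, 'joints': [0.3698, 0.4026, -0.3747, 1.8255, 0.1777, 0.9464, -0.3231], 'tcp_pos': [0.5683, -0.1052, 0.1918], 'orientation': [2.4724, 1.9382, -0.0], 'contact_force': [0.5469, -0.5873, -0.5425], 'grip_width': -0.0002}
0.014
handle_grip 0.95 [ 0.5789 -0.087   0.1164] tool [0.0202 0.006  0.0754]
saddle_top 0.96 [ 0.8406 -0.1846  0.0439] tool [-0.0121  0.2834  0.1479]
lift_pad 0.58 [0.5988 0.016  0.1046] tool [0.125  0.0007 0.0872]
```

View pics/k.png

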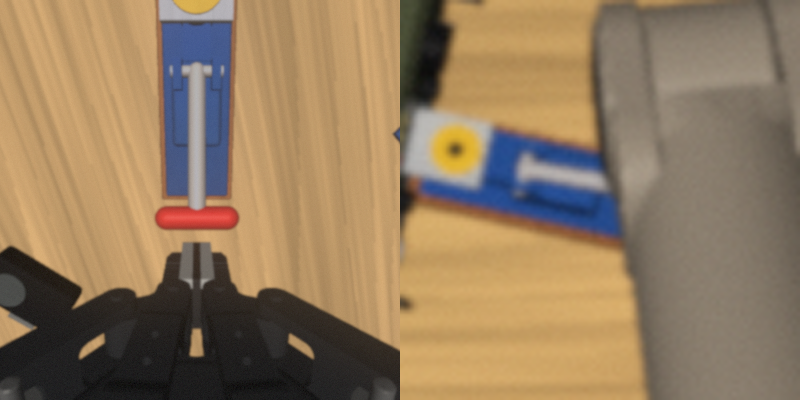

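The left half shows the jack standing centred on the plinth, base columns 162–232 within plinth 156–237. The handle is up with its red bar at crop (197,218), in line with the closed fingers. The right half (top view) shows the jack in line with the plinth and the bracket over its front.

Run:
```python
from m import *
o=state(); R0=Ro.from_rotvec(o["orientation"])
f=imaging.grab_frame("wrist"); H=hsv(f);h,s,v=H[...,0],H[...,1],H[...,2]
for b,st,c in blobs(f,((h<6)|(h>174))&(s>170)&(v>90),300):
    w=atz(f,c,.122); print(st,np.round(c,1),np.round(w,4),"tool",np.round(R0.inv().apply(w-o["tcp_pos"]),4))
```

```text
{'clock': 12.85, 'joints': [0.3698, 0.4025, -0.3747, 1.8255, 0.1777, 0.9464, -0.3231], 'tcp_pos': [0.5683, -0.1052, 0.1918], 'orientation': [2.4724, 1.9381, 0.0], 'contact_force': [-0.918, 0.4112, -0.6826], 'grip_width': -0.0003}
[561 108  46  38 660] [583.7 126.5] [ 0.7439 -0.0864  0.122 ] tool [0.0602 0.1661 0.0698]
[ 276  207   82   22 1424] [316.7 217.6] [ 0.5709 -0.1046  0.122 ] tool [0.0012 0.0024 0.0698]
```

Call:
carry_out(offset=[[0.001, 0.003, 0.05], [0.001, 0.003, 0.09], [0.001, 0.003, 0.1], [0, 0.003, 0.112], [-0.002, 0.003, 0.124], [-0.005, 0.003, 0.136], [-0.007, 0.003, 0.148], [-0.008, 0.003, 0.156]], turn=[[0, 0, 0], [0, 0, 0], [0, 0, 0], [0, 0, 0], [0, 0, 0], [0, 0, 0], [0, 0, 0], [0, 0, 0]])

```text
clock: 13.7
tcp_pos: [0.5693, -0.1101, 0.1149]
orientation: [2.472, 1.936, 0.001]
contact_force: [-3.8, -0.7, 11.4]
grip_width: -0.0001
```

Call:
carry_out(offset=[[-0.001, 0, 0.006], [-0.002, 0, 0.01], [-0.002, 0, 0.012], [-0.002, 0, 0.012], [-0.002, 0, 0.012]], turn=[[0, 0, 0], [0, 0, 0], [0, 0, 0], [0, 0, 0], [0, 0, 0]])

```text
clock: 14.2
tcp_pos: [0.5691, -0.1108, 0.1093]
orientation: [2.471, 1.937, 0.001]
contact_force: [-3.1, -1.9, 10.3]
grip_width: -0.0003
```

Call:
carry_out(offset=[[0, 0, 0.002], [0, 0, 0.002], [0, 0, 0.002]], turn=[[0, 0, 0], [0, 0, 0], [0, 0, 0]])

```text
clock: 14.5
tcp_pos: [0.5691, -0.1109, 0.1083]
orientation: [2.472, 1.937, 0.001]
contact_force: [-3.9, -0.5, 10.1]
grip_width: 0.0005
```

Call:
carry_out(offset=[[0, 0, 0.002], [0, 0, 0.002], [0, 0, 0.002]], turn=[[0, 0, 0], [0, 0, 0], [0, 0, 0]])

```text
clock: 14.8
tcp_pos: [0.5691, -0.111, 0.1076]
orientation: [2.472, 1.936, 0.001]
contact_force: [-4.6, -1.5, 13.4]
grip_width: -0.0001
```

Call:
carry_out(offset=[[0, 0, 0.002], [0, 0, 0.002], [0, 0, 0.002]], turn=[[0, 0, 0], [0, 0, 0], [0, 0, 0]])

```text
clock: 15.1
tcp_pos: [0.5692, -0.111, 0.1071]
orientation: [2.471, 1.936, 0.001]
contact_force: [-6.2, -1.0, 16.9]
grip_width: -0.0002
```

Run:
```python
from m import *
o=state(); R0=Ro.from_rotvec(o["orientation"])
t=imaging.grab_frame("scene"); save(t,"l.png",(290,140,410,240),6)
f=imaging.grab_frame("wrist"); save(f,"m.png")
```

```text
{'clock': 15.1, 'joints': [0.3504, 0.5114, -0.3443, 1.8847, 0.2381, 0.7834, -0.3644], 'tcp_pos': [0.5692, -0.111, 0.1071], 'orientation': [2.4714, 1.9361, 0.0008], 'contact_force': [-6.1755, -1.025, 16.859], 'grip_width': -0.0002}
```

View pics/l.png

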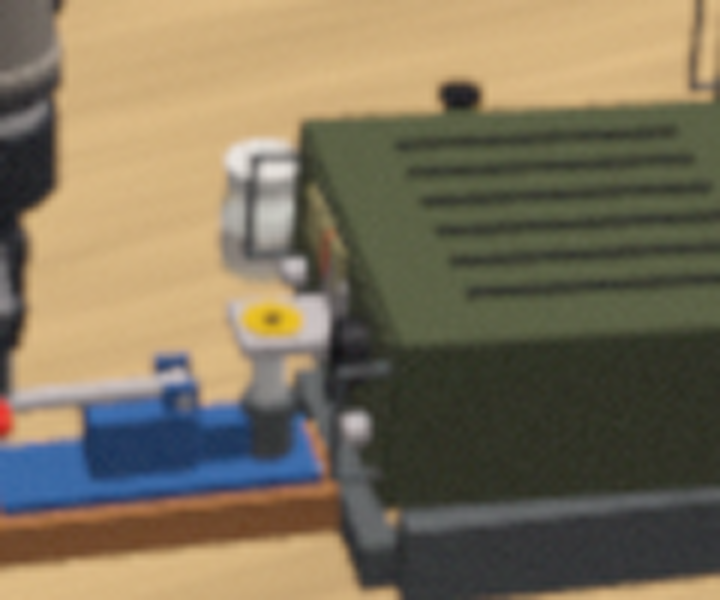

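The set is lifted: the bracket rests on the saddle and the steel column has risen out of its sleeve at (268,390). The handle is near level. I'll press a little more to confirm the stop.

Call:
carry_out(offset=[[0, 0, 0.002], [0, 0, 0.002], [0, 0, 0.002]], turn=[[0, 0, 0], [0, 0, 0], [0, 0, 0]])

```text
clock: 15.5
tcp_pos: [0.5693, -0.1111, 0.1066]
orientation: [2.471, 1.936, 0.001]
contact_force: [-8.4, -0.6, 22.0]
grip_width: -0.0001
```

Call:
carry_out(offset=[[0, 0, 0.002], [0, 0, 0.002], [0, 0, 0.002]], turn=[[0, 0, 0], [0, 0, 0], [0, 0, 0]])

```text
clock: 15.8
tcp_pos: [0.5693, -0.111, 0.1062]
orientation: [2.471, 1.936, 0.001]
contact_force: [-10.2, -1.4, 27.1]
grip_width: -0.0004
```

Run:
```python
from m import *
o=state()
f=imaging.grab_frame("wrist"); H=hsv(f);h,s,v=H[...,0],H[...,1],H[...,2]
for b,st,c in blobs(f,((h<6)|(h>174))&(s>170)&(v>90),100): print("red",st,np.round(c,1))
for b,st,c in blobs(f,(h>18)&(h<35)&(s>130)&(v>100),200):
    print("yel",st,np.round(c,1)," at .108/.120",np.round(atz(f,c,.108),4),np.round(atz(f,c,.120),4))
f=imaging.grab_frame("scene"); H=hsv(f);h,s,v=H[...,0],H[...,1],H[...,2]
for b,st,c in blobs(f,(h>18)&(h<35)&(s>150)&(v>120),20):
    if 310<c[0]<360 and 170<c[1]<210:
        print("scene yel",st,np.round(c,1),[np.round(proj(f,(.604,.0325,z)),1).tolist() for z in (.108,.114,.120)])
```

```text
{'clock': 15.8, 'joints': [0.3496, 0.5126, -0.3436, 1.8852, 0.2394, 0.7814, -0.3656], 'tcp_pos': [0.5693, -0.111, 0.1062], 'orientation': [2.471, 1.9357, 0.0007], 'contact_force': [-10.156, -1.3592, 27.1395], 'grip_width': -0.0004}
red [324 237  41  29 662] [348.8 248.7]
red [259 238  42  29 846] [277.7 249.9]
scene yel [331 191   9   5  35] [335.  192.8] [[333.6, 197.0], [333.7, 195.4], [333.7, 193.8]]
```

Fully down: the force rose to 27 N with almost no further travel, and the disc is about 12–15 mm higher in the scene picture. Now I bring it all the way up.

Call:
carry_out(offset=[[0, 0, -0.012], [0.002, 0, -0.024], [0.005, 0, -0.038], [0.008, 0, -0.054], [0.01, 0, -0.072], [0.01, 0, -0.1], [0.01, 0, -0.14], [0.01, 0, -0.18]], turn=[[0, 0, 0], [0, 0, 0], [0, 0, 0], [0, 0, 0], [0, 0, 0], [0, 0, 0], [0, 0, 0], [0, 0, 0]])

```text
clock: 16.7
tcp_pos: [0.5696, -0.1054, 0.1939]
orientation: [-2.472, -1.938, 0.0]
contact_force: [-0.0, -0.2, 0.0]
grip_width: -0.0001
```

Call:
carry_out(offset=[[0, 0, 0], [0, 0, 0], [0, 0, 0], [0, 0, 0], [0, 0, 0]], turn=[[0, 0, 0], [0, 0, 0], [0, 0, 0], [0, 0, 0], [0, 0, 0]])

```text
clock: 17.2
tcp_pos: [0.5693, -0.1055, 0.192]
orientation: [-2.471, -1.938, 0.001]
contact_force: [0.1, -0.0, -0.3]
grip_width: 0.0002
```

Run:
```python
from m import *
o=state(); R0=Ro.from_rotvec(o["orientation"])
f=imaging.grab_frame("wrist"); H=hsv(f);h,s,v=H[...,0],H[...,1],H[...,2]
for b,st,c in blobs(f,((h<6)|(h>174))&(s>170)&(v>90),500):
    w=atz(f,c,.122); print("red",st,np.round(c,1),np.round(w,4),"tool",np.round(R0.inv().apply(w-o["tcp_pos"]),4))
s_=imaging.grab_frame("scene"); H=hsv(s_);h,s,v=H[...,0],H[...,1],H[...,2]
for b,st,c in blobs(s_,(h>18)&(h<35)&(s>150)&(v>120),20):
    if 310<c[0]<360 and 170<c[1]<210: print("scene yel",st,np.round(c,1))
b=cv2.resize(s_["pixels"][150:250,290:390],(400,400),interpolation=cv2.INTER_CUBIC)
cv2.imwrite("pics/n.png",np.hstack([f["pixels"][:,120:520],b])[:,:,::-1])
```

```text
{'clock': 17.2, 'joints': [0.3702, 0.4047, -0.3752, 1.8217, 0.1781, 0.9496, -0.3228], 'tcp_pos': [0.5693, -0.1055, 0.192], 'orientation': [-2.4714, -1.9377, 0.0015], 'contact_force': [0.0527, -0.0087, -0.2909], 'grip_width': 0.0002}
red [561 108  45  38 657] [582.8 126.5] [ 0.7443 -0.0865  0.122 ] tool [0.0602 0.1655 0.0698]
red [ 275  207   81   22 1441] [315.3 217.4] [ 0.5709 -0.1045  0.122 ] tool [0.0013 0.0015 0.07  ]
scene yel [330 194   9   5  36] [333.9 196.2]
```

View pics/n.png

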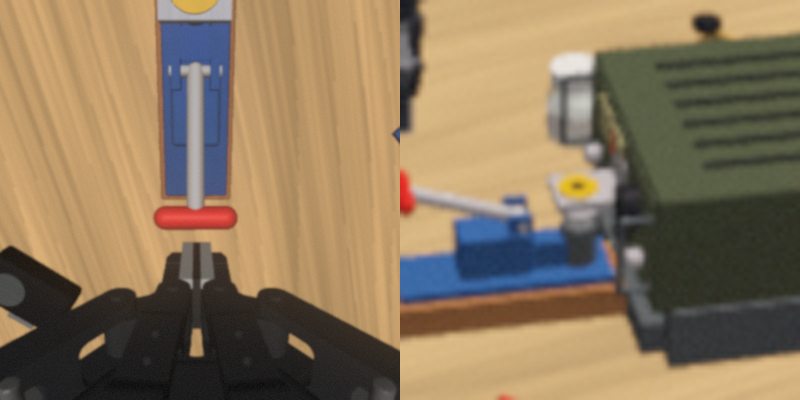

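The handle is back up, with the bar at the same place (0.5709,-0.1045) as before, so the jack did not move. The set rests again, with a gap visible under the bracket. Now the final push.

Call:
carry_out(offset=[[0, 0, 0.05], [0, 0, 0.09], [0, 0, 0.1], [-0.001, 0, 0.112], [-0.003, 0, 0.124], [-0.006, 0, 0.136], [-0.008, 0, 0.148], [-0.01, 0, 0.158]], turn=[[0, 0, 0], [0, 0, 0], [0, 0, 0], [0, 0, 0], [0, 0, 0], [0, 0, 0], [0, 0, 0], [0, 0, 0]])

```text
clock: 18.1
tcp_pos: [0.5691, -0.1109, 0.115]
orientation: [2.472, 1.937, 0.001]
contact_force: [-4.4, -1.2, 10.6]
grip_width: -0.0
```

Call:
carry_out(offset=[[0, 0, 0.005], [0, 0, 0.01], [0, 0, 0.014], [0, 0, 0.017], [0, 0, 0.019], [0, 0, 0.019], [0, 0, 0.019], [0, 0, 0.019]], turn=[[0, 0, 0], [0, 0, 0], [0, 0, 0], [0, 0, 0], [0, 0, 0], [0, 0, 0], [0, 0, 0], [0, 0, 0]])

```text
clock: 18.9
tcp_pos: [0.5691, -0.1117, 0.1068]
orientation: [2.471, 1.935, -0.0]
contact_force: [-7.1, -2.7, 19.9]
grip_width: 0.0001
```

Call:
carry_out(offset=[[0, 0, 0.002], [0, 0, 0.003], [0, 0, 0.003], [0, 0, 0.003], [0, 0, 0.003]], turn=[[0, 0, 0], [0, 0, 0], [0, 0, 0], [0, 0, 0], [0, 0, 0]])

```text
clock: 19.4
tcp_pos: [0.5692, -0.1117, 0.1061]
orientation: [2.471, 1.935, -0.0]
contact_force: [-9.5, -2.7, 26.6]
grip_width: -0.0001
```

Run:
```python
from m import *
state()
s_=imaging.grab_frame("scene"); H=hsv(s_);h,s,v=H[...,0],H[...,1],H[...,2]
for b,st,c in blobs(s_,(h>18)&(h<35)&(s>150)&(v>120),20):
    if 310<c[0]<360 and 170<c[1]<210: print("scene yel",st,np.round(c,1))
f=imaging.grab_frame("wrist"); b=cv2.resize(s_["pixels"][150:250,290:390],(400,400),interpolation=cv2.INTER_CUBIC)
cv2.imwrite("pics/o.png",np.hstack([f["pixels"][:,120:520],b])[:,:,::-1])
```

```text
{'clock': 19.4, 'joints': [0.3504, 0.5127, -0.3436, 1.8852, 0.2404, 0.7817, -0.3661], 'tcp_pos': [0.5692, -0.1117, 0.1061], 'orientation': [2.4712, 1.9347, -0.0003], 'contact_force': [-9.5123, -2.6847, 26.5688], 'grip_width': -0.0001}
scene yel [331 191   9   5  35] [335.  192.8]
```

The second push matches the first: same depth, same force, and the disc at the same (335.0,192.8) as in the first lift. I'm handing in.

```bash
python3 -c "
from h import *
r.hand_in(); state()"
```

```text
the job is handed in; nothing more can be done
the job is handed in; nothing more can be done
```

The job is done and handed in at 19.4 s. The larger blue jack stands on the plinth with its handle away from the set. I gave it one full trial pump, and the arm is now holding the handle down with the set lifted by the jack.

- **Placement:** the last wrist-camera check before lowering put the saddle within about 1 mm of the lift pad. After release the jack sat centred on the plinth. Its red bar was back at the same spot after the trial pump, so the jack had not shifted.
- **Trial pump:** the handle went down to a firm stop at about 27 N. The yellow disc rose about 3.4 pixels in the scene view, or roughly 12–13 mm. With the handle let up, the set rested again with a gap visible over the saddle.
- **Final hold:** it reached the same depth (tool height 0.106 m) and force (26.6 N), with the disc at the same pixel as in the first lift.
- **Less certain:**
  - I had used up the 12 pictures, so I checked the final hold only by numbers.
  - A sideways force of about 10 N shows on the tool while it pushes. It was there on the first push too, and did not move the jack then.
  - The first overhead estimate of the jack's position differed from the wrist camera's by about 7 mm. I used the wrist value, and the grasp confirmed it.

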